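Make up a gearbox repair kit in the nest tray

ROBOT

A 7-joint arm with a two-finger parallel gripper is mounted at the origin on the work surface; the furniture and walls round the work are solid. World frame = base frame: x ahead of the robot, y to its left, z up, the work surface at z = 0. Lengths are in m, angles in rad, forces in N, time in s.
With the tool pointing down it reaches from about 0.4 to 0.875 m from the base axis. Payload 19.3 kg.
Tool frame: the origin (TCP) lies on the mounting face of the last link; the fingertips stand 173 mm ahead of it and the grasp point (between the pads) lies 155 mm ahead of it (bot.grip_point_offset is the distance from the TCP to the grasp point, in m); z points along the fingers, y is the line along which they close (so a half turn about z gives the same grasp; the last joint's range is limited). The gripper opens to 85 mm and grips with 20 to 120 N. Pads are 22 mm wide; open, the fingers measure 114 mm over their backs; the gripper's body (76 mm by 85 mm) begins 54 mm behind the grasp point. The pads swing forward as they close: fully open they stand 13 mm farther back than shut.
Start: joints at [1.08, 0.521, -0.036, 1.599, 0.021, 1.021, -0.113], TCP at [0.255, -0.57, 0.405] pointing down, gripper open.
Joint ranges: [-2.91, 2.91], [-0.3, 2.13], [-1.5, 1.42], [0.17, 2.43], [-1.26, 4.41], [0.16, 1.93], [-2.52, 2.52]. Speed limits (rad/s): [1.89, 1.89, 2.39, 2.39, 3.01, 3.01, 3.01].

INTERFACE

Orientations are given as [roll, pitch, yaw] about the fixed x, y, z axes, in that order (R = Rz(yaw) Ry(pitch) Rx(roll)).
In Python, from workcell import bot gives the robot as it stands.
- The arm moves only by the tool arm_command, never from a script. Its argument "deltas" is a list of rows, each a list of 3 entries, a list of its own where there are three numbers: the shift along the tool's x, y, z in cm, then the turn, a rotation vector about the tool's x, y, z in rad, then the finger opening in cm, from 0 to 8.54. In form: [[[tx, ty, tz], [rx, ry, rz], claw], ...]. A call has 1 to 20 rows; each row shifts and turns the commanded pose from where the row before left it, along the tool's axes as they then stand; what a row does not reach is not made up. A row lasts 1/10 s, in which the tool goes at most 50 mm and 8.59 degrees, less where a joint would pass 70% of its speed; a pose out of reach is approached as far as the arm can. A call with a gripper value outside its range is refused whole. The fingers move at their own pace and stop on an object; "newtons" is the grip in N (left out, the last holds). Time passes only in rows, so rows that do not move let the fingers close. It gives the time, the measured TCP pose, the force, the opening and the grip force at its end, in the units of the state.
- bot.observe(): the state, without advancing time (a new reading comes with each control period).
- bot.grab_frame(name): name is "scene" or "top"; returns a dict with "frame" (480x640x3 uint8, red, green, blue), "K" (3x3 intrinsics, pixels), "rvec" (rotation vector, rad) and "tvec" (3), from world to camera coordinates, as OpenCV has them. Camera axes: x right, y down, z forward; pixel columns grow to the right and rows downward; lengths in m; the calibration is good to about 2 mm. A picture is of the moment at which its call begins. There is no depth.
- bot.job_done(): hands the job in; it is judged then, once.
Trained networks look in a picture, given as the dict that the camera call returned (one of the last four; its "shot" number tells which), for a name from the list of things; names that differ only in an ending like _2 or _b are one class to them, and where a whole thing is asked for, a point or a joint stands for the part that bears it (a point fixed in the world has none). Each returns a list of dicts, best first, with "p" (0 to 1); they miss things now and then, are a little off and sometimes report something else, mostly with a low value. They report only what shows in the picture. A call takes as long as a camera call. They do not tell look-alikes from the thing itself.
- bot.find_in(name, picture): "rect" ([left, top, width, height] in pixels, round what is visible of it).
- bot.mark_of(name, picture): "at" ([column, row] in pixels: a listed point, or the origin of a listed thing).
The state is a dict: "clock": time; "qpos": joint angles; "qd": joint speeds; "joint_efforts": joint torques, N m; "position": TCP position; "tool_rot": TCP orientation; "force": force on the tool from outside, world axes, zero at the start; "moment": the same for the moment, N m; "grip_width": finger opening in m; "finger_force": force on a finger pad.
Only numpy, scipy, OpenCV 4.12 (cv2) and the standard library are available. Lean on these libraries where they do the work, as an engineer would, in place of code of your own. Each camera call takes 0.05 s, during which the arm holds its last target. There are 200 camera calls.

TASK

Make up the gearbox repair kit: put the large ball bearing, the small ball bearing, the small planet gear with the brass bush and the sun gear shaft into the kit tray, each lying down flat in the pocket made to its shape and size, one part to a pocket. The black rubber oil seal and the larger plain gear without a bush do not belong to the kit: leave them where they lie on the bench.

Things in the scene. Friction and masses are not known exactly. Their poses are not given: they have to be found in the camera images.
- big_bearing_mid (a point): Large sealed ball bearing: bright steel ring with a black seal face, 52 mm diameter, 12 mm high, lying flat on the bench. Belongs to the kit. The point is the centre of the part, half-way up; its z axis is the part's axis, upright.
- small_bearing_mid (a point): Small sealed ball bearing: bright steel ring with a black seal face, 38 mm diameter, 10 mm high, lying flat on the bench. Belongs to the kit. The point is the centre of the part, half-way up; its z axis is the part's axis, upright.
- planet_gear_mid (a point): Small planet gear: steel spur gear with a brass bush in its bore, 26 mm diameter, 16 mm high, lying flat on the bench. Belongs to the kit. The point is the centre of the part, half-way up; its z axis is the part's axis, upright.
- sun_shaft_mid (a point): Steel sun gear shaft, 61 mm long, lying on its side on the bench: a toothed gear of 16 mm diameter over 22 mm of one end, plain 12 mm shaft over the rest. Belongs to the kit. The point is on its axis, half-way along (on the plain part), 7.5 mm above what it lies on; z runs along the shaft from the toothed to the plain end, nearly level.
- plain_gear_mid (a point): Larger plain steel spur gear without a bush, 33 mm diameter, 14 mm high, lying flat on the bench. Does not belong to the kit: leave it. The point is the centre of the part, half-way up; its z axis is the part's axis, upright.
- oil_seal_mid (a point): Black rubber shaft seal (a ring), 45 mm diameter, 8 mm high, lying flat on the bench. Does not belong to the kit: leave it. The point is the centre of the part, half-way up; its z axis is the part's axis, upright.
- nest_big_seat (a point): Grey plastic nest plate, 98 x 98 mm, fixed in the kit tray, its top 12 mm above the bench, with the largest round pocket, 64 mm diameter, 4 mm deep, floor dark. The point is the centre of the pocket's floor, 8 mm above the bench; z points up. For the large bearing. The four nests lie in any order in a two by two square, 100 mm apart, in the fixed black tray (210 x 210 mm, edge 11 mm high, thin handles on two sides).
- nest_mid_seat (a point): Grey plastic nest plate, 98 x 98 mm, fixed in the kit tray, its top 12 mm above the bench, with a round pocket of 50 mm diameter, 4 mm deep, floor dark. The point is the centre of the pocket's floor, 8 mm above the bench; z points up. For the small bearing.
- nest_small_seat (a point): Grey plastic nest plate, 98 x 98 mm, fixed in the kit tray, its top 12 mm above the bench, with the smallest round pocket, 38 mm diameter, 4 mm deep, floor dark. The point is the centre of the pocket's floor, 8 mm above the bench; z points up. For the small planet gear.
- nest_slot_seat (a point): Grey plastic nest plate, 98 x 98 mm, fixed in the kit tray, its top 12 mm above the bench, with an oblong pocket, 76 mm long and 29 mm wide, 4 mm deep, floor dark. The point is the centre of the pocket's floor, 8 mm above the bench; z points up. x runs along its length, y across. For the sun gear shaft, lying on its side, either way round.
Things that resemble listed ones, but are neither listed nor needed, are in the scene too. What is shaped like the part that bears nest_small_seat but purple is not meant.

How it is judged:
At the end, for the whole second after the job is handed in: Both bearings and the planet gear lie flat (7 degrees) in their own pockets, centres within 9 mm and at most 2 mm above seated height; the sun shaft lies on the floor of the oblong pocket, within 12 mm of its centre and 17 degrees of its length; all are released and at rest (horizontal distance between big_bearing_mid and nest_big_seat below 0.009 m and z of big_bearing_mid in the frame of nest_big_seat below 0.008 m and horizontal distance between small_bearing_mid and nest_mid_seat below 0.009 m and z of small_bearing_mid in the frame of nest_mid_seat below 0.007 m and horizontal distance between planet_gear_mid and nest_small_seat below 0.009 m and z of planet_gear_mid in the frame of nest_small_seat below 0.01 m and horizontal distance between sun_shaft_mid and nest_slot_seat below 0.012 m and z of sun_shaft_mid in the frame of nest_slot_seat below 0.0095 m and angle between the z axis of sun_shaft_mid and the x axis of nest_slot_seat, either way round below 0.3 rad and angle between the z axis of big_bearing_mid and the z axis of nest_big_seat, either way round below 0.12 rad and angle between the z axis of small_bearing_mid and the z axis of nest_mid_seat, either way round below 0.12 rad and angle between the z axis of planet_gear_mid and the z axis of nest_small_seat, either way round below 0.12 rad and linear speed of each of big_bearing, small_bearing, planet_gear, sun_shaft below 0.02 m/s); the robot touches nothing.
It fails at once if the oil seal was moved more than 20 mm (distance of oil_seal_mid from where it was at the start of the episode above 0.02 m).
It fails at once if the larger plain gear was moved more than 20 mm (distance of plain_gear_mid from where it was at the start of the episode above 0.02 m).
It also fails if it takes over 99 s, if anything falls off the work surface, if the arm or the gripper's body presses on something with over 40 N, if the wrist force passes 120 N, or if a joint passes its speed limit or range.

## Working session

There is one attempt and no reset: what is moved stays moved. The work goes in short steps, Python scripts to look and compute and a tool call to move; the robot and the scene stay as the last step left them, time stands still between calls to the robot, and variables do not carry over. Pictures are saved under pics/ and viewed, at most 14 in all, crops included, and the job is handed in when it is done.

Besides the shell and the picture viewer there is one more tool, called after "Request:" as name([rows], argument=value, ...), one row to a line, values as JSON. arm_command: Moves the arm, as the interface text tells. Its arguments: {"type":"object","properties":{"deltas":{"type":"array","items":{"type":"array"}},"newtons":{"type":"number"}},"required":["deltas"]}

```bash
mkdir -p pics
cat > h.py <<'E'
import numpy as np, cv2
from workcell import bot
def ray(pic,uv,z):
    K=np.array(pic["K"]);R=cv2.Rodrigues(np.array(pic["rvec"],float))[0];t=np.array(pic["tvec"],float).ravel()
    c=-R.T@t; d=R.T@np.linalg.inv(K)@np.array([uv[0],uv[1],1.])
    return c+d*(z-c[2])/d[2]
def proj(pic,p):
    return cv2.projectPoints(np.array(p,float).reshape(-1,1,3),np.array(pic["rvec"],float),np.array(pic["tvec"],float),np.array(pic["K"],float),None)[0].reshape(-1,2)
Z=dict(big_bearing_mid=.006,small_bearing_mid=.005,planet_gear_mid=.008,sun_shaft_mid=.0075,plain_gear_mid=.007,oil_seal_mid=.004,nest_big_seat=.008,nest_mid_seat=.008,nest_small_seat=.008,nest_slot_seat=.008)
def save(pic,name): cv2.imwrite(f"pics/{name}.png",pic["frame"][:,:,::-1])
E
python3 - <<'E'
from h import *
for c in("top","scene"):
    p=bot.grab_frame(c);save(p,c+"0")
    for n,z in Z.items():
        for m in bot.mark_of(n,p)[:4]: print(c,n,round(m["p"],2),np.round(m["at"],1),np.round(ray(p,m["at"],z),4)[:2])
s=bot.observe();print({k:np.round(s[k],3) for k in("clock","position","tool_rot","grip_width","force")})
E
```

```text
top big_bearing_mid 0.64 [416.1 198.6] [ 0.6065 -0.1767]
top small_bearing_mid 0.51 [467.  268.9] [ 0.4371 -0.2934]
top planet_gear_mid 0.46 [421.  266.9] [ 0.4404 -0.1838]
top sun_shaft_mid 0.71 [461.3 188.2] [ 0.6334 -0.2869]
top plain_gear_mid 0.47 [360.6 204. ] [ 0.5913 -0.0426]
top oil_seal_mid 0.69 [370.3 259.5] [ 0.4575 -0.0649]
top nest_big_seat 0.79 [257.3 266.3] [0.4383 0.2004]
top nest_mid_seat 0.83 [262.5 229.1] [0.5272 0.1904]
top nest_small_seat 0.77 [247.2 340.1] [0.2683 0.219 ]
top nest_small_seat 0.74 [214.7 260.3] [0.4516 0.3001]
top nest_small_seat 0.62 [140.7 203.9] [0.5851 0.4801]
top nest_slot_seat 0.71 [222.5 216.4] [0.5569 0.2858]
top nest_slot_seat 0.38 [465.8 267.8] [ 0.4393 -0.2898]
scene big_bearing_mid 0.67 [326.8 175. ] [ 0.6031 -0.1654]
scene small_bearing_mid 0.51 [400.4 173.5] [ 0.4393 -0.2885]
scene planet_gear_mid 0.65 [380.2 195.3] [ 0.4398 -0.1789]
scene sun_shaft_mid 0.54 [341.  150.4] [ 0.6287 -0.2749]
scene plain_gear_mid 0.6 [302.2 200.7] [ 0.5984 -0.0448]
scene oil_seal_mid 0.45 [352.1 223.3] [ 0.4483 -0.0545]
scene nest_big_seat 0.56 [297.5 290.2] [0.4366 0.1911]
scene nest_mid_seat 0.63 [262.9 267.1] [0.5424 0.1851]
scene nest_small_seat 0.77 [260.9 322. ] [0.4514 0.302 ]
scene nest_small_seat 0.68 [370.2 262.9] [0.343  0.0307]
scene nest_small_seat 0.59 [353.8 342.5] [0.2617 0.2292]
scene nest_small_seat 0.58 [158.7 354. ] [0.5746 0.4801]
scene nest_slot_seat 0.69 [228.5 295.4] [0.5547 0.2907]
scene nest_slot_seat 0.46 [296.3 290.9] [0.4377 0.1941]
{'clock': np.float64(1.1), 'position': array([ 0.255, -0.57 ,  0.405]), 'tool_rot': array([-3.142,  0.   ,  0.421]), 'grip_width': np.float64(0.085), 'force': array([-0.004, -0.088, -1.096])}
```

View pics/top0.png

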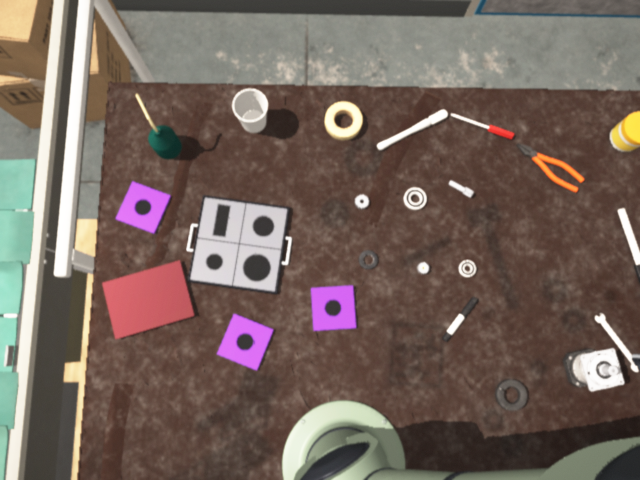

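View pics/scene0.png

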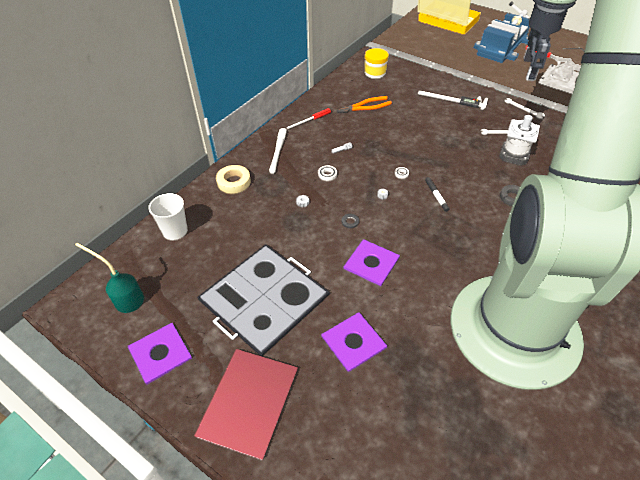

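The top view shows the grey tray with its pockets: slot (222,219), mid (263,226), big (257,267) and small (215,262).

**Look-alikes**
- **Small nest:** the purple plates at (143,207), (245,342) and (333,307) are decoys. The grey one at (215,262) is the right one.
- **Bearings:** big at (416,198), small at (467,268). The tape at (343,120) and the dark ring at (512,395) are neither.
- **Gears:** planet with bush at (423,268), plain gear at (362,201).
- **Other:** shaft at (461,188), oil seal at (368,259). The marker pen at (460,319) could pass for the shaft.

I'll refine these positions and check them in a close crop.

```bash
cat > m.py <<'E'
from h import *
from scipy.optimize import least_squares
G=dict(big=((.606,-.172),.012,.026),small=((.438,-.291),.010,.019),planet=((.44,-.181),.016,.013),shaft=((.631,-.281),.012,.034),plain=((.594,-.0437),.014,.0165))
H=dict(big=(.437,.196),mid=(.535,.188),small=(.4515,.301),slot=(.556,.288))
def blob(p,c,r,z,bright):
    uv=proj(p,[*c,z])[0]; px=proj(p,[[c[0]+r,c[1],z],[c[0],c[1]+r,z]])
    R=int(np.abs(px-uv).max()*1.6+3); x0,y0=(uv-R).round().astype(int)
    S=8;g=cv2.cvtColor(p["frame"],cv2.COLOR_RGB2GRAY)[y0:y0+2*R+1,x0:x0+2*R+1]
    g=cv2.resize(g,None,fx=S,fy=S,interpolation=cv2.INTER_CUBIC)
    m=cv2.threshold(g,0,255,cv2.THRESH_OTSU|(cv2.THRESH_BINARY if bright else cv2.THRESH_BINARY_INV))[1]
    cs=cv2.findContours(m,cv2.RETR_EXTERNAL,cv2.CHAIN_APPROX_NONE)[0]
    ctr=np.array([R*S,R*S])
    k=max(cs,key=lambda k:cv2.contourArea(k)-40*np.linalg.norm(k[:,0].mean(0)-ctr)) 
    pts=(k[:,0]+.5)/S-.5+[x0,y0]
    W=np.array([ray(p,q,z)[:2] for q in pts],np.float32)
    M=cv2.moments(W.reshape(-1,1,2));rc=cv2.minAreaRect(W)
    v=cv2.fitLine(W,cv2.DIST_L2,0,.01,.01).ravel()
    return np.array([M["m10"]/M["m00"],M["m01"]/M["m00"]]),np.array(rc[1]),np.arctan2(v[1],v[0])
E
python3 - <<'E'
from m import *
for c in("top","scene"):
    p=bot.grab_frame(c)
    for n,(g,z,r) in G.items():
        a=blob(p,g,r,z*.7,True);print(c,n,np.round(a[0],4),np.round(a[1],4),round(float(a[2]),2))
    h={}
    for n,g in H.items():
        a=blob(p,g,dict(big=.032,mid=.025,small=.019,slot=.03)[n],.011,False);h[n]=a[0];print(c,"nest",n,np.round(a[0],4),np.round(a[1],4),round(float(a[2]),2))
    P=np.array([h[k] for k in("small","big","mid","slot")]);print(c,"centre",P.mean(0).round(4),"sides",np.linalg.norm(P-np.roll(P,1,0),axis=1).round(4),"yaw",np.arctan2(*(h["slot"]+h["mid"]-h["small"]-h["big"])[::-1]).round(3))
    if c=="top":
        f=p["frame"]; A=cv2.resize(f[180:285,350:482],None,fx=6,fy=5.7)[:,:,::-1];cv2.imwrite("pics/crop.png",A[:600,:800])
E
```

```text
top big [ 0.6073 -0.1726] [0.0559 0.058 ] -0.6
top small [ 0.4387 -0.2925] [0.0414 0.0437] -0.84
top planet [ 0.4387 -0.1872] [0.0272 0.0273] -0.62
top shaft [ 0.6329 -0.2865] [0.0636 0.0202] 1.06
top plain [ 0.5984 -0.0443] [0.0337 0.0344] -0.33
top nest big [0.4358 0.2021] [0.062  0.0631] 0.93
top nest mid [0.5347 0.1893] [0.0486 0.0493] 0.73
top nest small [0.4487 0.3011] [0.0365 0.0376] 1.04
top nest slot [0.5964 0.2984] [0.0975 0.1112] -1.03
top centre [0.5039 0.2477] sides [0.1478 0.0998 0.0997 0.1254] yaw -0.063
scene big [ 0.6074 -0.1722] [0.0537 0.0668] -0.97
scene small [ 0.4388 -0.2925] [0.0395 0.0503] -1.17
scene planet [ 0.4382 -0.186 ] [0.0269 0.0409] -1.11
scene shaft [ 0.6333 -0.2883] [0.0706 0.0253] 1.15
scene plain [ 0.5982 -0.0441] [0.0335 0.0445] -0.96
scene nest big [0.4357 0.2029] [0.0625 0.0633] -0.76
scene nest mid [0.5349 0.1898] [0.0498 0.0477] -0.67
scene nest small [0.4486 0.3021] [0.0379 0.0363] -0.49
scene nest slot [0.5479 0.289 ] [0.0289 0.0769] -0.12
scene centre [0.4918 0.246 ] sides [0.1002 0.1    0.1    0.1   ] yaw -0.131
```

View pics/crop.png

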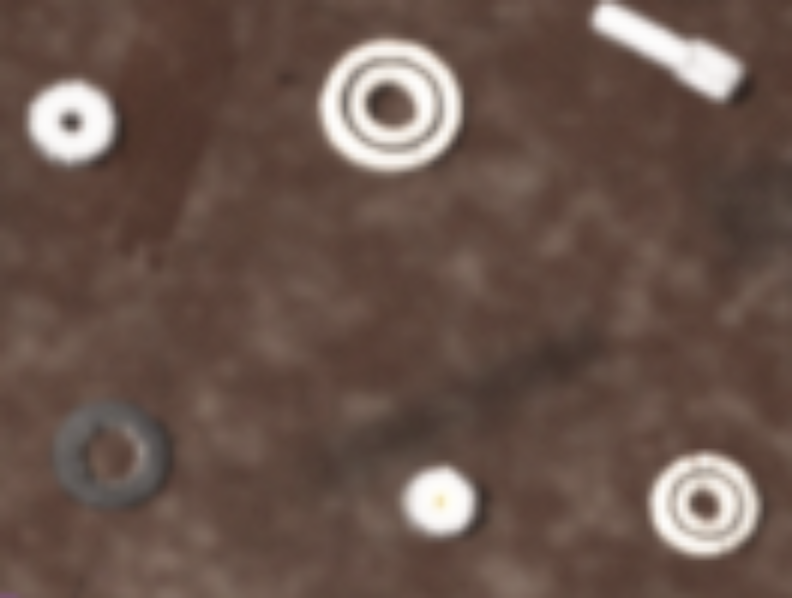

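The crop confirms the choices: planet gear with brass centre at (440,500), plain gear at (72,120), big bearing at (390,105), small bearing at (704,505), oil seal at (110,455). The shaft runs from its plain end at (600,15) to its toothed end at (730,75). I'll turn the tool to yaw π/2, so that tool x is world y and tool y is world x, then go to the small bearing.

Request:
arm_command([
  [[0,0,0],[0,0,-0.144],6],
  [[0,0,0],[0,0,-0.144],6],
  [[0,0,0],[0,0,-0.144],6],
  [[0,0,0],[0,0,-0.144],6],
  [[0,0,0],[0,0,-0.144],6],
  [[0,0,0],[0,0,-0.144],6],
  [[0,0,0],[0,0,-0.144],6],
  [[0,0,0],[0,0,-0.141],6],
  [[3.4,2.3,1.5],[0,0,0],6],
  [[3.4,2.3,1.5],[0,0,0],6],
  [[3.4,2.3,1.5],[0,0,0],6],
  [[3.4,2.3,1.5],[0,0,0],6],
  [[3.4,2.3,1.5],[0,0,0],6],
  [[3.4,2.3,1.5],[0,0,0],6],
  [[3.4,2.3,1.5],[0,0,0],6],
  [[3.4,2.3,1.5],[0,0,0],6],
], newtons=30)

```text
clock: 2.8
position: [0.4403, -0.2973, 0.2843]
tool_rot: [3.141, 0.0, 1.569]
force: [0.9, 0.0, -0.5]
grip_width: 0.0602
finger_force: 0.0
```

Request:
arm_command([
  [[0.5,0,3],[0,0,0],5.4],
  [[0,0,3],[0,0,0],5.4],
  [[0,0,2],[0,0,0],5.4],
  [[0,0,1],[0,0,0],5.4],
  [[0,0,0.8],[0,0,0],5.4],
  [[0,0,0.6],[0,0,0],5.4],
  [[0,0,0.4],[0,0,0],5.4],
  [[0,0,0],[0,0,0],5.4],
])

```text
clock: 3.6
position: [0.4396, -0.2938, 0.1768]
tool_rot: [3.141, 0.0, 1.57]
force: [-0.0, -0.1, 0.2]
grip_width: 0.0539
finger_force: 0.0
```

Run:
```python
from m import *
p=bot.grab_frame("scene");A=cv2.resize(p["frame"][90:230,310:490],None,fx=4,fy=4);cv2.imwrite("pics/c2.png",A[:,:,::-1])
```

```text
(no output)
```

View pics/c2.png

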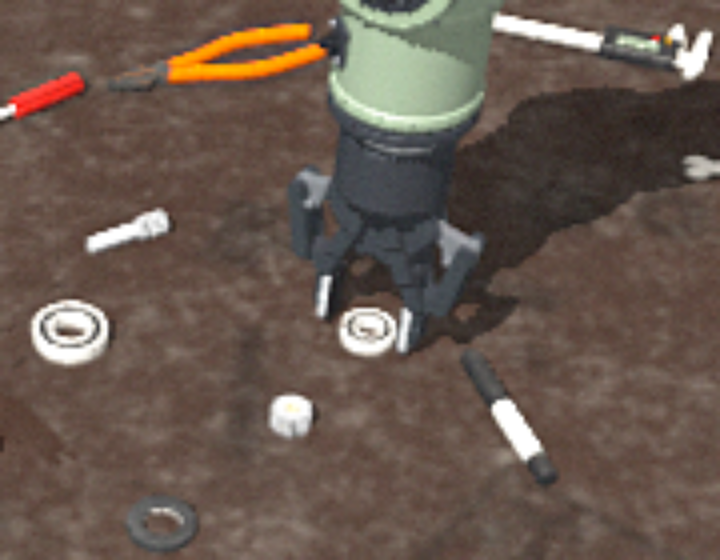

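The fingers straddle the small bearing: tips at (322,315) and (405,350), bearing at (367,331). Closing and lifting.

Request:
arm_command([
  [[0,0,0.1],[0,0,0],4.5],
  [[0,0,0],[0,0,0],3.2],
  [[0,0,0],[0,0,0],3.2],
  [[0,0,0],[0,0,0],3.2],
  [[0,0,0],[0,0,0],3.2],
  [[0,0,-0.5],[0,0,0],3.2],
  [[0,0,-2],[0,0,0],3.2],
  [[0,0,-4],[0,0,0],3.2],
  [[0,0,0],[0,0,0],3.2],
], newtons=40)

```text
clock: 4.55
position: [0.4405, -0.2943, 0.2448]
tool_rot: [3.137, 0.003, 1.569]
force: [0.7, -0.2, -1.2]
grip_width: 0.0353
finger_force: 40.2
```

Run:
```python
from m import *
p=bot.grab_frame("scene");A=cv2.resize(p["frame"][110:190,360:440],None,fx=7,fy=7);cv2.imwrite("pics/c3.png",A[:,:,::-1])
print(bot.observe()["grip_width"])
```

```text
0.035146345159520906
```

View pics/c3.png

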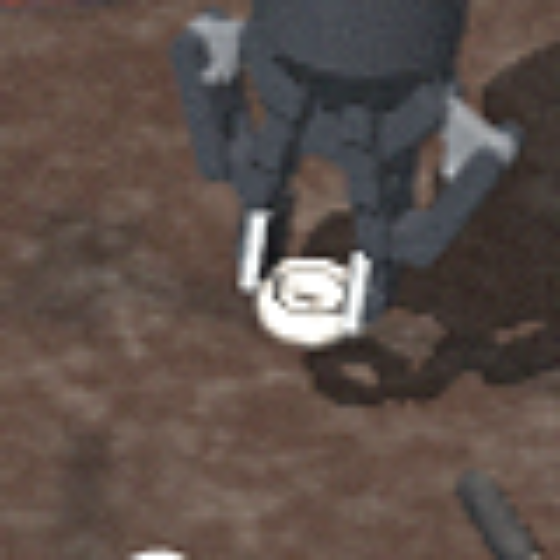

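Run:
```python
from m import *
for c in("scene","top"):
    p=bot.grab_frame(c)
    for m in bot.mark_of("small_bearing_mid",p)[:2]: print(c,round(m["p"],2),m["at"],[ray(p,m["at"],z)[:2].round(4) for z in(.07,.078)])
    print(proj(p,[.4403,-.2943,.0735]))
```

```text
scene 0.54 [402.6, 152.5] [array([ 0.4464, -0.2973]), array([ 0.4424, -0.2881])]
[[404.21194354 152.89962069]]
top 0.59 [477.8, 263.0] [array([ 0.4419, -0.2987]), array([ 0.4407, -0.2961])]
[[476.36752053 263.46665428]]
```

The small bearing is held level and centred to about 2 mm. Carrying it to the mid nest.

Request:
arm_command([
  [[2,0.4,0],[0,0,0],3.2],
  [[4,0.8,0],[0,0,0],3.2],
  [[4,0.8,0],[0,0,0],3.2],
  [[4,0.8,0],[0,0,0],3.2],
  [[4,0.8,0],[0,0,0],3.2],
  [[4,0.8,0],[0,0,0],3.2],
  [[4,0.8,0],[0,0,0],3.2],
  [[4,0.8,0],[0,0,0],3.2],
  [[4,0.8,0],[0,0,0],3.2],
  [[4,0.8,0],[0,0,0],3.2],
  [[4,0.8,0],[0,0,0],3.2],
  [[4,0.8,0],[0,0,0],3.2],
  [[2.4,0.25,0],[0,0,0],3.2],
  [[0,0,0],[0,0,0],3.2],
  [[0,0,2.5],[0,0,0],3.2],
  [[0,0,1.5],[0,0,0],3.2],
  [[0,0,0],[0,0,0],3.2],
])

```text
clock: 6.5
position: [0.5337, 0.1894, 0.1983]
tool_rot: [-3.138, 0.002, 1.57]
force: [-1.1, -0.1, -0.1]
grip_width: 0.0352
finger_force: 40.2
```

Run:
```python
from m import *
for c in("scene","top"):
    p=bot.grab_frame(c)
    for m in bot.mark_of("small_bearing_mid",p)[:2]: print(c,round(m["p"],2),m["at"],[ray(p,m["at"],z)[:2].round(4) for z in(.034,)])
    print(bot.observe()["position"])
```

```text
scene 0.64 [263.8, 265.5] [array([0.5289, 0.1943])]
[0.53451984 0.18984063 0.20049917]
[0.53480571 0.19003322 0.20132828]
```

Request:
arm_command([
  [[0,0,0.8],[0,0,0],3.2],
  [[0,0,0.6],[0,0,0],3.2],
  [[0,0,0],[0,0,0],3.2],
  [[0,0,0],[0,0,0],3.2],
  [[0,0,0],[0,0,0],3.2],
])

```text
clock: 7.2
position: [0.5346, 0.1903, 0.1868]
tool_rot: [3.141, -0.0, 1.57]
force: [-0.3, 0.4, -0.8]
grip_width: 0.0352
finger_force: 40.2
```

Request:
arm_command([
  [[0,0,0.2],[0,0,0],3.2],
  [[0,0,0],[0,0,0],3.2],
  [[0,0,0],[0,0,0],4],
  [[0,0,0],[0,0,0],4.4],
  [[0,0,0],[0,0,0],4.8],
  [[0,0,0],[0,0,0],4.8],
  [[0,0,-1.5],[0,0,0],4.8],
  [[0,0,-3.5],[0,0,0],4.8],
  [[0,0,-3],[0,0,0],4.8],
  [[-4,-1,0],[0,0,0],4.8],
  [[-4,-1,0],[0,0,0],4.5],
  [[-4,-1,0],[0,0,0],4.2],
  [[-4,-1,0],[0,0,0],4.2],
  [[-4,-1,0],[0,0,0],4.2],
  [[-4,-1,0],[0,0,0],4.2],
  [[-4,-1,0],[0,0,0],4.2],
  [[-4,-1,0],[0,0,0],4.2],
  [[-4,-1,0],[0,0,0],4.2],
])

```text
clock: 9.0
position: [0.4436, -0.1713, 0.2658]
tool_rot: [3.141, 0.001, 1.57]
force: [0.4, -0.3, -0.2]
grip_width: 0.0417
finger_force: 0.0
```

Run:
```python
from m import *
o=bot.observe();print(o["position"],o["grip_width"])
for c in("scene","top"):
    p=bot.grab_frame(c)
    a=blob(p,(.535,.1895),.019,.016,True);print(c,a[0].round(4),a[1].round(4))
    for n in("small_bearing_mid","nest_mid_seat","nest_slot_seat"):
        for m in bot.mark_of(n,p)[:1]: print(n,round(m["p"],2),ray(p,m["at"],.013)[:2].round(4))
    if c=="scene":cv2.imwrite("pics/c4.png",cv2.resize(p["frame"][235:360,190:340],None,fx=4,fy=4)[:,:,::-1])
```

```text
[ 0.44361749 -0.17125585  0.26581885] 0.04174307436578343
scene [0.5345 0.1892] [0.0634 0.0818]
small_bearing_mid 0.66 [0.5359 0.1973]
nest_mid_seat 0.95 [0.5379 0.1888]
nest_slot_seat 0.81 [0.547  0.2849]
top [0.5356 0.1888] [0.0748 0.0728]
small_bearing_mid 0.68 [0.4542 0.2928]
nest_mid_seat 0.58 [0.525  0.1857]
nest_slot_seat 0.79 [0.55 0.28]
```

View pics/c4.png

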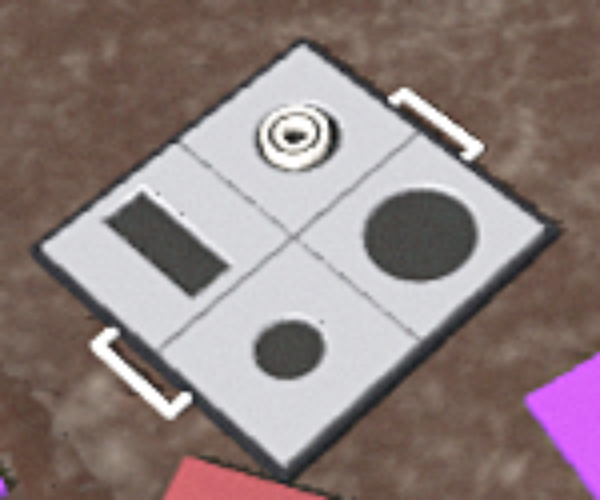

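The small bearing sits at (293,137), with the dark gap showing only on the right. I'll overlay the expected outlines to see whether it is seated.

Run:
```python
from m import *
out=[]
t=np.linspace(0,2*np.pi,80)
for c in("scene","top"):
    p=bot.grab_frame(c);S=12
    u=proj(p,[.5348,.1895,.012])[0].round().astype(int)
    x0,y0=u-16
    A=cv2.resize(p["frame"][y0:y0+33,x0:x0+33],None,fx=S,fy=S,interpolation=cv2.INTER_CUBIC)[:,:,::-1].copy()
    for r,z,col in((.025,.012,(0,255,0)),(.019,.018,(0,0,255))):
        P=proj(p,np.c_[.5348+r*np.cos(t),.1895+r*np.sin(t),0*t+z])
        cv2.polylines(A,[((P-[x0,y0]+.5)*S).astype(np.int32)],True,col,1)
    out.append(A)
cv2.imwrite("pics/c5.png",np.hstack(out))
```

```text
(no output)
```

View pics/c5.png

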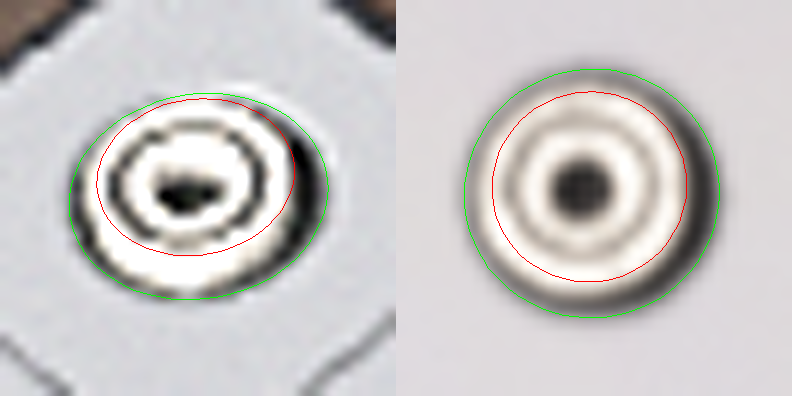

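The bearing is seated in its pocket with a gap all round, about 2 mm off centre. Next, the planet gear.

Request:
arm_command([
  [[-1.5,-0.5,1],[0,0,0],4.2],
  [[0,0,2.5],[0,0,0],4.2],
  [[0,0,2.3],[0,0,0],4.2],
  [[0,0,1.5],[0,0,0],4.2],
  [[0,0,1],[0,0,0],4.2],
  [[0,0,0.5],[0,0,0],4.2],
  [[0,0,0],[0,0,0],4.2],
  [[0,0,0],[0,0,0],3],
  [[0,0,0],[0,0,0],2],
  [[0,0,0],[0,0,0],2],
  [[0,0,0],[0,0,0],2],
  [[0,0,0],[0,0,0],2],
])

```text
clock: 10.7
position: [0.4393, -0.1848, 0.1774]
tool_rot: [3.141, 0.0, 1.57]
force: [-1.5, 0.9, 8.6]
grip_width: 0.0241
finger_force: 39.4
```

Request:
arm_command([
  [[0,0,-0.5],[0,0,0],2],
  [[0,0,-2.5],[0,0,0],2],
  [[0,0,-4],[0,0,0],2],
  [[2,0,0],[0,0,0],2],
  [[4,0.1,0],[0,0,0],2],
  [[4,0.1,0],[0,0,0],2],
  [[4,0.1,0],[0,0,0],2],
  [[4,0.1,0],[0,0,0],2],
  [[4,0.1,0],[0,0,0],2],
  [[4,0.1,0],[0,0,0],2],
  [[4,0.1,0],[0,0,0],2],
  [[4,0.1,0],[0,0,0],2],
  [[4,0.1,0],[0,0,0],2],
  [[4,0.1,0],[0,0,0],2],
  [[4,0,0],[0,0,0],2],
  [[2.7,0,0],[0,0,0],2],
  [[0,0,2],[0,0,0],2],
  [[0,0,2],[0,0,0],2],
  [[0,0,0],[0,0,0],2],
])

```text
clock: 12.6
position: [0.449, 0.3021, 0.2053]
tool_rot: [-3.139, 0.002, 1.57]
force: [-0.0, -0.6, -0.2]
grip_width: 0.0246
finger_force: 39.5
```

Run:
```python
from m import *
for c in("scene","top"):
    p=bot.grab_frame(c);o=bot.observe();print(o["position"],o["grip_width"],o["finger_force"])
    for m in bot.mark_of("planet_gear_mid",p)[:2]: print(c,round(m["p"],2),m["at"],ray(p,m["at"],.04)[:2].round(4))
```

```text
[0.4494136  0.30213814 0.20653039] 0.024059322949101063 39.503351128078066
scene 0.44 [260.8, 316.0] [0.446 0.304]
[0.44993254 0.3023237  0.20769733] 0.024364745240759888 39.5067848166218
```

Good. Lowering to about 0.188 and releasing, then going toward the big bearing.

Request:
arm_command([
  [[0,0,1],[0,0,0],2],
  [[0,0,0.7],[0,0,0],2],
  [[0,0,0.2],[0,0,0],2],
  [[0,0,0],[0,0,0],2],
  [[0,0,0],[0,0,0],2],
])

```text
clock: 13.3
position: [0.4497, 0.3024, 0.1877]
tool_rot: [-3.142, 0.0, 1.57]
force: [-0.4, -0.7, 0.2]
grip_width: 0.0241
finger_force: 39.5
```

Request:
arm_command([
  [[0,0,0],[0,0,0],2.8],
  [[0,0,0],[0,0,0],3.2],
  [[0,0,0],[0,0,0],3.6],
  [[0,0,-1.5],[0,0,0],3.6],
  [[0,0,-3.5],[0,0,0],3.6],
  [[0,0,-3],[0,0,0],5],
  [[-4,1.3,0],[0,0,0],6.9],
  [[-4,1.3,0],[0,0,0],6.9],
  [[-4,1.3,0],[0,0,0],6.9],
  [[-4,1.3,0],[0,0,0],6.9],
  [[-4,1.3,0],[0,0,0],6.9],
  [[-4,1.3,0],[0,0,0],6.9],
  [[-4,1.3,0],[0,0,0],6.9],
  [[-4,1.3,0],[0,0,0],6.9],
  [[-4,1.3,0],[0,0,0],6.9],
  [[-4,1.3,0],[0,0,0],6.9],
  [[-4,1.3,0],[0,0,0],6.9],
  [[-3.5,1.4,0],[0,0,0],6.9],
  [[0,0,0],[0,0,0],6.9],
])

```text
clock: 15.2
position: [0.6065, -0.1785, 0.2687]
tool_rot: [3.14, 0.002, 1.564]
force: [-0.4, -0.1, -1.0]
grip_width: 0.0692
finger_force: 0.0
```

Run:
```python
from m import *
out=[]
t=np.linspace(0,2*np.pi,80)
print(bot.observe()["position"])
for c in("scene","top"):
    p=bot.grab_frame(c);S=12
    u=proj(p,[.4487,.3016,.012])[0].round().astype(int)
    x0,y0=u-16
    A=cv2.resize(p["frame"][y0:y0+33,x0:x0+33],None,fx=S,fy=S,interpolation=cv2.INTER_CUBIC)[:,:,::-1].copy()
    for r,z,col in((.019,.012,(0,255,0)),(.013,.024,(0,0,255))):
        P=proj(p,np.c_[.4487+r*np.cos(t),.3016+r*np.sin(t),0*t+z])
        cv2.polylines(A,[((P-[x0,y0]+.5)*S).astype(np.int32)],True,col,1)
    out.append(A)
cv2.imwrite("pics/c6.png",np.hstack(out))
```

```text
[ 0.60653065 -0.17850483  0.26873238]
```

View pics/c6.png

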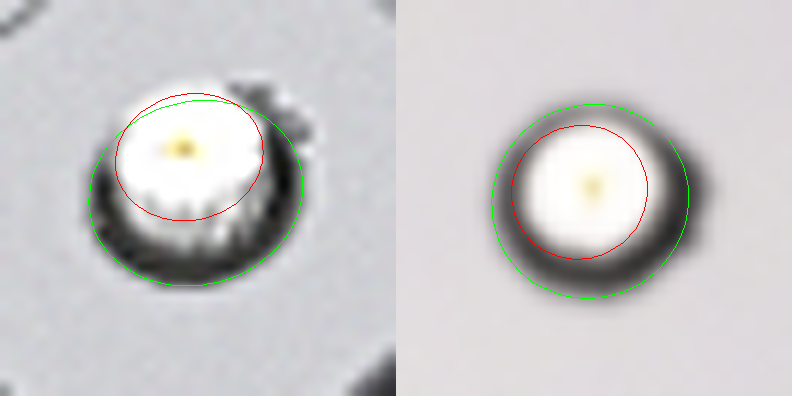

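The planet gear is seated. Descending on the big bearing.

Request:
arm_command([
  [[0,0,0],[0,0,0],6.7],
  [[0,0,3],[0,0,0],6.7],
  [[0,0,2.7],[0,0,0],6.7],
  [[0,0,1.5],[0,0,0],6.7],
  [[0,0,1],[0,0,0],6.7],
  [[0,0,0.6],[0,0,0],6.7],
  [[0,0,0.3],[0,0,0],6.7],
  [[0,0,0],[0,0,0],6.7],
  [[0,0,0],[0,0,0],6.7],
])

```text
clock: 16.2
position: [0.6064, -0.1729, 0.1774]
tool_rot: [3.141, 0.0, 1.57]
force: [0.8, 0.5, 0.1]
grip_width: 0.0668
finger_force: 0.0
```

Request:
arm_command([
  [[0,0,0.3],[0,0,0],6],
  [[0,0,0],[0,0,0],5],
  [[0,0,0],[0,0,0],4.6],
  [[0,0,0],[0,0,0],4.6],
  [[0,0,0],[0,0,0],4.6],
  [[0,0,0],[0,0,0],4.6],
  [[0,0,-0.5],[0,0,0],4.6],
  [[0,0,-2.5],[0,0,0],4.6],
  [[0,0,-4],[0,0,0],4.6],
  [[0,0,0],[0,0,0],4.6],
  [[0,0,0],[0,0,0],4.6],
])

```text
clock: 17.3
position: [0.6064, -0.173, 0.2448]
tool_rot: [3.14, 0.001, 1.57]
force: [-0.7, 0.4, -1.0]
grip_width: 0.049
finger_force: 41.7
```

Run:
```python
from m import *
o=bot.observe();print(o["position"],o["grip_width"],o["finger_force"])
for c in("scene","top"):
    p=bot.grab_frame(c)
    for m in bot.mark_of("big_bearing_mid",p)[:2]: print(c,round(m["p"],2),m["at"],ray(p,m["at"],.075)[:2].round(4))
    if c=="scene":cv2.imwrite("pics/c7.png",cv2.resize(p["frame"][110:200,280:380],None,fx=6,fy=6)[:,:,::-1])
```

```text
[ 0.60638087 -0.17299861  0.24478881] 0.04902271064250534 41.70592141337693
scene 0.56 [327.7, 153.4] [ 0.6063 -0.1738]
top 0.71 [420.4, 190.6] [ 0.6068 -0.1726]
top 0.55 [258.4, 267.8] [0.4259 0.1915]
```

View pics/c7.png

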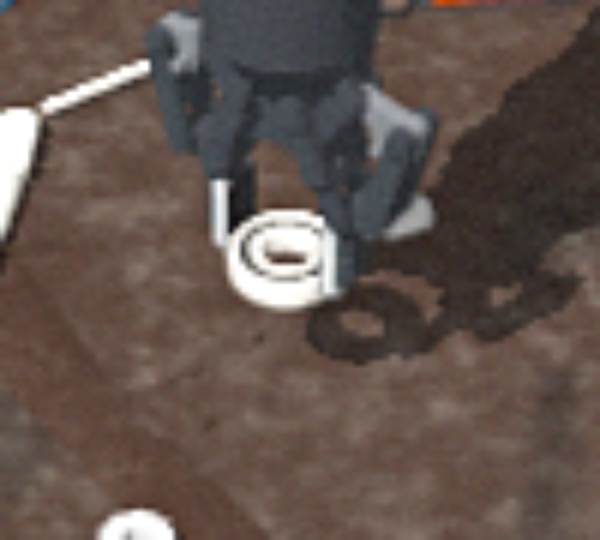

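The big bearing is held level. Carrying it to the big nest.

Request:
arm_command([
  [[2,-0.9,0],[0,0,0],4.6],
  [[3.75,-1.7,0],[0,0,0],4.6],
  [[3.75,-1.7,0],[0,0,0],4.6],
  [[3.75,-1.7,0],[0,0,0],4.6],
  [[3.75,-1.7,0],[0,0,0],4.6],
  [[3.75,-1.7,0],[0,0,0],4.6],
  [[3.75,-1.7,0],[0,0,0],4.6],
  [[3.75,-1.7,0],[0,0,0],4.6],
  [[3.75,-1.7,0],[0,0,0],4.6],
  [[3.75,-1.7,0],[0,0,0],4.6],
  [[1.75,-0.85,0],[0,0,0],4.6],
  [[0,0,0],[0,0,0],4.6],
  [[0,0,2.5],[0,0,0],4.6],
  [[0,0,2],[0,0,0],4.6],
  [[0,0,0.8],[0,0,0],4.6],
  [[0,0,0.4],[0,0,0],4.6],
  [[0,0,0],[0,0,0],4.6],
  [[0,0,0],[0,0,0],4.6],
  [[0,0,0],[0,0,0],4.6],
])

```text
clock: 19.4
position: [0.4363, 0.2023, 0.1874]
tool_rot: [3.141, -0.001, 1.57]
force: [0.7, 1.0, -0.6]
grip_width: 0.0492
finger_force: 41.7
```

Request:
arm_command([
  [[0,0,0.3],[0,0,0],4.6],
  [[0,0,0],[0,0,0],4.6],
  [[0,0,0],[0,0,0],5.3],
  [[0,0,0],[0,0,0],5.7],
  [[0,0,0],[0,0,0],6.1],
  [[0,0,0],[0,0,0],6.1],
  [[0,0,-1.5],[0,0,0],6.1],
  [[0,0,-3.5],[0,0,0],6.1],
  [[0,0,-3.5],[0,0,0],6.1],
  [[-4,0,0],[0,0,0],6.1],
  [[-4,0,0],[0,0,0],5],
  [[-4,0,0],[0,0,0],4],
  [[-4,0,0],[0,0,0],4],
  [[-4,0,0],[0,0,0],4],
])

```text
clock: 20.8
position: [0.4356, 0.0008, 0.2688]
tool_rot: [3.141, 0.0, 1.57]
force: [1.7, 0.8, 0.2]
grip_width: 0.0399
finger_force: 0.0
```

Run:
```python
from m import *
out=[]
t=np.linspace(0,2*np.pi,80)
print(bot.observe()["position"])
for c in("scene","top"):
    p=bot.grab_frame(c);S=8
    u=proj(p,[.4358,.2025,.012])[0].round().astype(int)
    x0,y0=u-24
    A=cv2.resize(p["frame"][y0:y0+49,x0:x0+49],None,fx=S,fy=S,interpolation=cv2.INTER_CUBIC)[:,:,::-1].copy()
    for r,z,col in((.032,.012,(0,255,0)),(.026,.020,(0,0,255))):
        P=proj(p,np.c_[.4358+r*np.cos(t),.2025+r*np.sin(t),0*t+z])
        cv2.polylines(A,[((P-[x0,y0]+.5)*S).astype(np.int32)],True,col,1)
    # shaft end points: fit silhouette axis
    u=proj(p,[.633,-.287,.0075])[0].round().astype(int);x1,y1=u-20
    B=cv2.resize(p["frame"][y1:y1+41,x1:x1+41],None,fx=8,fy=8,interpolation=cv2.INTER_CUBIC)
    m=cv2.threshold(cv2.cvtColor(B,cv2.COLOR_RGB2GRAY),150,255,0)[1]
    k=max(cv2.findContours(m,0,1)[0],key=cv2.contourArea)
    P=np.zeros_like(m);cv2.drawContours(P,[k],-1,255,-1);ys,xs=np.nonzero(P)
    W=np.array([ray(p,[a/8-.5+x1,b/8-.5+y1],.0075)[:2] for a,b in zip(xs[::7],ys[::7])])
    d=np.linalg.svd(W-W.mean(0),full_matrices=False)[2][0];d*=np.sign(d[1]);s=(W-W.mean(0))@d
    mid=W.mean(0)+d*(s.max()+s.min())/2
    print(c,"cent",W.mean(0).round(4),"mid",mid.round(4),"len",np.ptp(s).round(4),"ang",np.arctan2(d[1],d[0]).round(3))
    B=B[:,:,::-1].copy()
    e=proj(p,[[*(mid+d*q),.0075] for q in(-.03,.03,.007)])
    for q in e: cv2.circle(B,tuple(int(v) for v in (q-[x1,y1]+.5)*8),3,(0,0,255),-1)
    out.append(A); out.append(cv2.copyMakeBorder(B,0,A.shape[0]-B.shape[0],0,A.shape[1]-B.shape[1],0))
I=np.vstack([np.hstack(out[:2]),np.hstack(out[2:])]);cv2.imwrite("pics/c8.png",cv2.resize(I,(600,600)))
```

```text
[0.43560596 0.00081025 0.26883875]
scene cent [ 0.6366 -0.3074] mid [ 0.6394 -0.3107] len 0.1557 ang 2.26
top cent [ 0.6333 -0.2867] mid [ 0.6346 -0.2845] len 0.0636 ang 1.058
```

View pics/c8.png

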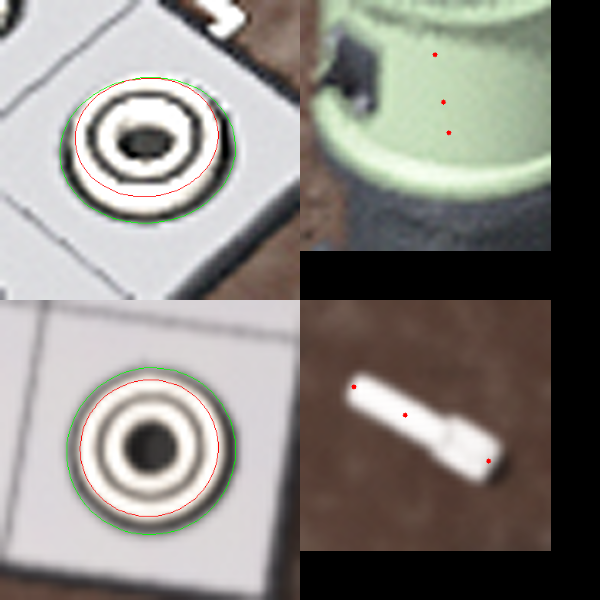

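The big bearing is seated. The shaft's midpoint is (0.6346, -0.2845) at angle 1.06, so I'll grip 7 mm toward the plain end, at (0.638, -0.278).

Request:
arm_command([
  [[-3.5,2.5,0],[0,0,0],3],
  [[-3.5,2.5,0],[0,0,0],3],
  [[-3.5,2.5,0],[0,0,0],3],
  [[-3.5,2.5,0],[0,0,0],3],
  [[-3.5,2.5,0],[0,0,0],3],
  [[-3.5,2.5,0],[0,0,0],3],
  [[-3.5,2.5,0],[0,0,0],3],
  [[-3.5,2.7,0],[0,0,0],3],
  [[0,0,1.5],[0,0,0.128],3],
  [[0,0,1.5],[0,0,0.128],3],
  [[0,0,1.5],[0,0,0.128],3],
  [[0,0,1.5],[0,0,0.128],3],
  [[0,0,0],[0,0,0],3],
  [[0,0,0],[0,0,0],3],
  [[0,0,0],[0,0,0],3],
])

```text
clock: 22.4
position: [0.6379, -0.2778, 0.2096]
tool_rot: [3.141, -0.0, 1.061]
force: [0.2, -0.6, -0.0]
grip_width: 0.0296
finger_force: 0.0
```

Request:
arm_command([
  [[0,0,1.5],[0,0,0],3],
  [[0,0,1],[0,0,0],3],
  [[0,0,0.5],[0,0,0],3],
  [[0,0,0.3],[0,0,0],3],
  [[0,0,0],[0,0,0],3],
  [[0,0,0],[0,0,0],2],
  [[0,0,0],[0,0,0],0.8],
  [[0,0,0],[0,0,0],0.6],
  [[0,0,0],[0,0,0],0.6],
  [[0,0,0],[0,0,0],0.6],
  [[0,0,0],[0,0,0],0.6],
])

```text
clock: 23.5
position: [0.6378, -0.2779, 0.176]
tool_rot: [3.141, -0.0, 1.058]
force: [1.4, 0.1, 5.3]
grip_width: 0.0097
finger_force: 39.7
```

Request:
arm_command([
  [[0,0,-0.5],[0,0,0],0.6],
  [[0,0,-2],[0,0,0],0.6],
  [[0,0,-4],[0,0,0],0.6],
  [[0,0,-1],[0,0,-0.14],0.6],
  [[0,0,0],[0,0,-0.14],0.6],
  [[0,0,0],[0,0,-0.14],0.6],
  [[0,0,0],[0,0,-0.14],0.6],
  [[0,0,0],[0,0,-0.14],0.6],
  [[0,0,0],[0,0,-0.14],0.6],
  [[0,0,0],[0,0,-0.14],0.6],
  [[0,0,0],[0,0,-0.14],0.6],
  [[0,0,0],[0,0,-0.14],0.6],
  [[0,0,0],[0,0,-0.14],0.6],
  [[0,0,0],[0,0,-0.14],0.6],
  [[0,0,0],[0,0,-0.14],0.6],
  [[0,0,0],[0,0,-0.14],0.6],
  [[0,0,0],[0,0,-0.13],0.6],
  [[0,0,0],[0,0,0],0.6],
])

```text
clock: 25.3
position: [0.6373, -0.2781, 0.2505]
tool_rot: [3.141, -0.001, 3.01]
force: [-0.4, -0.1, -0.7]
grip_width: 0.0097
finger_force: 39.1
```

Run:
```python
from m import *
o=bot.observe();print(o["position"],o["grip_width"],o["finger_force"],o["qpos"])
p=bot.grab_frame("scene");cv2.imwrite("pics/c9.png",cv2.resize(p["frame"][80:180,290:400],None,fx=6,fy=6)[:,:,::-1])
```

```text
[ 0.63729415 -0.27814713  0.25054779] 0.009749319958570332 39.107731617987156 [ 0.66666384  0.86524335 -0.57672668  1.48200465  0.53323187  0.9549644
  1.37761113]
```

View pics/c9.png

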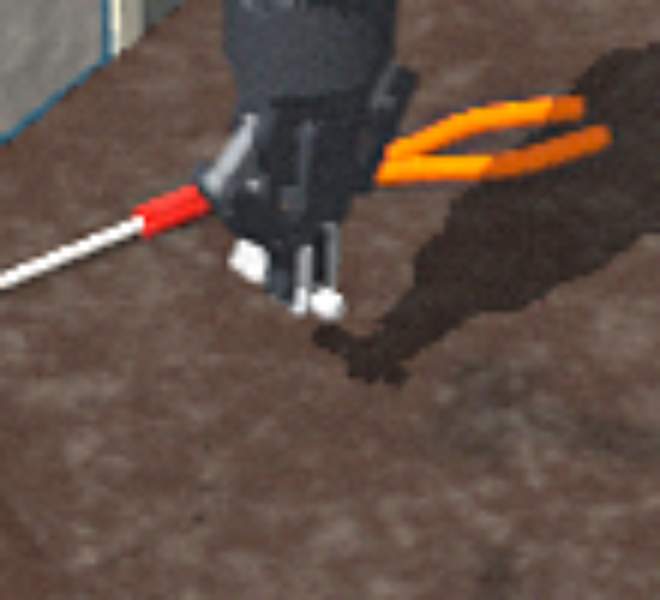

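Request:
arm_command([
  [[0.6,2,0],[0,0,0],0.6],
  [[1.2,3.9,0],[0,0,0],0.6],
  [[1.2,3.9,0],[0,0,0],0.6],
  [[1.2,3.9,0],[0,0,0],0.6],
  [[1.2,3.9,0],[0,0,0],0.6],
  [[1.2,3.9,0],[0,0,0],0.6],
  [[1.2,3.9,0],[0,0,0],0.6],
  [[1.2,3.9,0],[0,0,0],0.6],
  [[1.2,3.9,0],[0,0,0],0.6],
  [[1.2,3.9,0],[0,0,0],0.6],
  [[1.2,3.9,0],[0,0,0],0.6],
  [[1.2,3.9,0],[0,0,0],0.6],
  [[1.2,3.9,0],[0,0,0],0.6],
  [[1.2,3.9,0],[0,0,0],0.6],
  [[0.8,2.3,0],[0,0,0],0.6],
  [[0,0,0],[0,0,0],0.6],
  [[0,0,2],[0,0,0],0.6],
  [[0,0,2],[0,0,0],0.6],
  [[0,0,0],[0,0,0],0.6],
  [[0,0,0],[0,0,0],0.6],
])

```text
clock: 27.35
position: [0.5426, 0.2896, 0.2111]
tool_rot: [-3.141, -0.0, 3.005]
force: [0.7, -0.2, -0.4]
grip_width: 0.0098
finger_force: 39.1
```

Run:
```python
from m import *
for c in("scene","top"):
    p=bot.grab_frame(c);o=bot.observe();print(o["position"],o["grip_width"],o["finger_force"])
    for m in bot.mark_of("sun_shaft_mid",p)[:2]: print(c,round(m["p"],2),m["at"],ray(p,m["at"],.042)[:2].round(4))
    if c=="scene":cv2.imwrite("pics/c10.png",cv2.resize(p["frame"][215:330,170:300],None,fx=5,fy=5)[:,:,::-1])
```

```text
[0.54279443 0.28977039 0.21158829] 0.009582145778706747 39.13925997912884
scene 0.62 [264.1, 272.4] [0.5115 0.2133]
scene 0.45 [226.3, 290.4] [0.5477 0.298 ]
[0.54286943 0.28985181 0.21181104] 0.009897322793754647 39.13873169571161
top 0.54 [222.6, 214.9] [0.5526 0.2801]
```

View pics/c10.png

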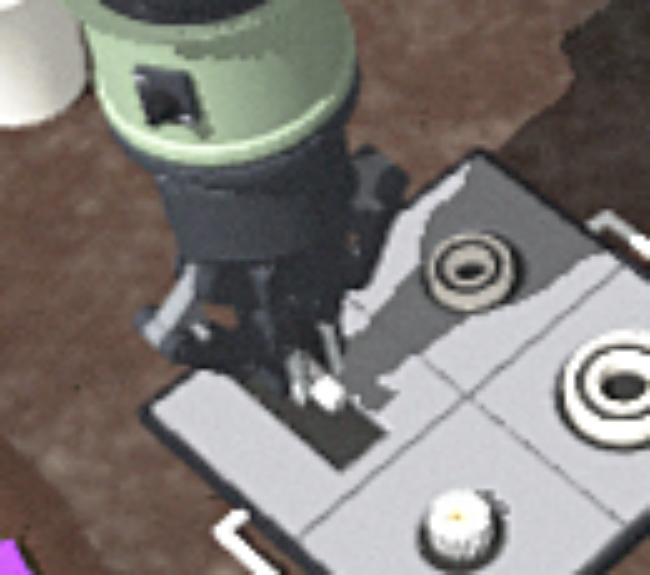

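The shaft is aligned over the slot. A small shift, then lower and release.

Request:
arm_command([
  [[0.2,0,1.2],[0,0,0],0.6],
  [[0,0,0.8],[0,0,0],0.6],
  [[0,0,0.5],[0,0,0],0.6],
  [[0,0,0],[0,0,0],0.6],
  [[0,0,0],[0,0,0],0.6],
  [[0,0,0],[0,0,0],0.6],
])

```text
clock: 28.15
position: [0.5406, 0.2902, 0.1859]
tool_rot: [3.141, 0.0, 3.008]
force: [0.2, -0.4, -0.2]
grip_width: 0.0098
finger_force: 39.1
```

Request:
arm_command([
  [[0,0,0],[0,0,0],1.4],
  [[0,0,0],[0,0,0],1.8],
  [[0,0,0],[0,0,0],2.4],
  [[0,0,0],[0,0,0],2.6],
  [[0,0,-1],[0,0,0],2.6],
  [[0,0,-3],[0,0,0],2.6],
  [[0,0,-4],[0,0,0],2.6],
  [[0,0,-4],[0,0,0],2.6],
  [[0,-4,-2],[0,0,0],2.6],
  [[0,-4,0],[0,0,0],2.6],
  [[0,-4,0],[0,0,0],2.6],
  [[0,-4,0],[0,0,0],2.6],
  [[0,-4,0],[0,0,0],2.6],
  [[0,-4,0],[0,0,0],2.6],
  [[0,-4,0],[0,0,0],2.6],
  [[0,-4,0],[0,0,0],2.6],
  [[0,0,0],[0,0,0],2.6],
  [[0,0,0],[0,0,0],2.6],
])

```text
clock: 29.95
position: [0.4977, -0.0276, 0.3263]
tool_rot: [-3.141, 0.001, 3.006]
force: [0.5, 0.6, -0.3]
grip_width: 0.026
finger_force: 0.0
```

Run:
```python
from m import *
o=bot.observe();print(o["position"],o["force"])
out=[]
for c,(a,b,d,e) in(("scene",(235,350,190,340)),("top",(190,300,180,300))):
    p=bot.grab_frame(c);A=p["frame"][a:b,d:e];out.append(cv2.resize(A,None,fx=400/A.shape[1],fy=400/A.shape[1],interpolation=cv2.INTER_CUBIC)[:360])
    for n in("plain_gear_mid","oil_seal_mid","sun_shaft_mid"):
        for m in bot.mark_of(n,p)[:1]:print(c,n,ray(p,m["at"],.0155 if "sun" in n else Z[n])[:2].round(4))
h=min(o.shape[0] for o in out)
cv2.imwrite("pics/c11.png",np.hstack([o[:h] for o in out])[:,:,::-1])
```

```text
[ 0.49773653 -0.02762125  0.32633155] [ 0.49167429  0.63131422 -0.32767582]
scene plain_gear_mid [ 0.594  -0.0379]
scene oil_seal_mid [ 0.4544 -0.0528]
scene sun_shaft_mid [0.5419 0.298 ]
top plain_gear_mid [0.4484 0.3017]
top oil_seal_mid [ 0.4613 -0.0623]
top sun_shaft_mid [0.55   0.2893]
```

View pics/c11.png

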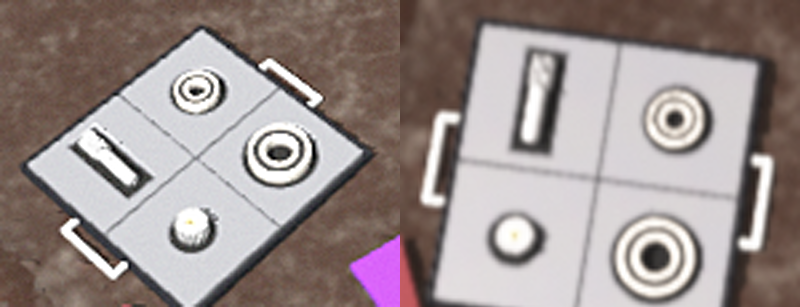

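All four parts sit in their own pockets. I'll check the shaft's seating at its toothed end more closely.

Run:
```python
from m import *
out=[];a=-.131;u=np.array([np.cos(a),np.sin(a)]);v=np.array([-u[1],u[0]]);c0=np.array([.5479,.2888])
for c in("scene","top"):
    p=bot.grab_frame(c);S=10
    x0,y0=proj(p,[*c0,.012])[0].round().astype(int)-20
    A=cv2.resize(p["frame"][y0:y0+40,x0:x0+40],None,fx=S,fy=S,interpolation=cv2.INTER_CUBIC)[:,:,::-1].copy()
    def pl(off,L,w,z,col):
        P=proj(p,[[*(c0+u*(off+s*L/2)+v*t*w/2),z] for s,t in((-1,-1),(1,-1),(1,1),(-1,1))]);cv2.polylines(A,[((P-[x0,y0]+.5)*S).astype(np.int32)],True,col,1)
    pl(0,.076,.029,.012,(0,255,0)); pl(.0195,.022,.016,.016,(0,0,255)); pl(-.011,.039,.012,.015,(0,0,255))
    out.append(A)
cv2.imwrite("pics/c12.png",np.hstack(out))
```

```text
(no output)
```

View pics/c12.png

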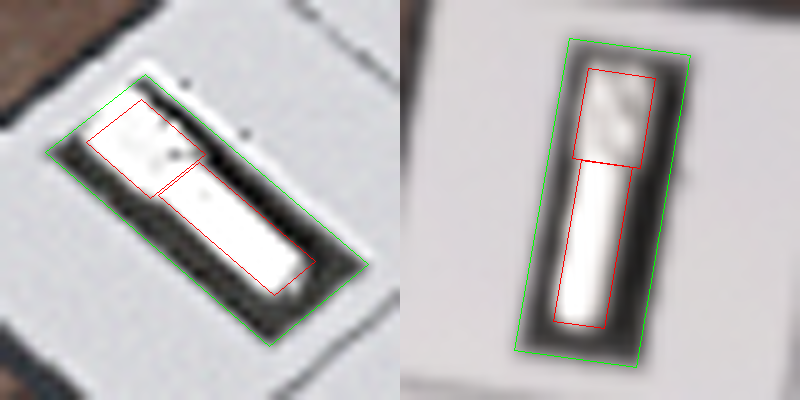

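The shaft lies inside the slot and matches the expected seated outline in both views. Handing in.

```bash
python3 -c "
from workcell import bot
print(bot.job_done())"
```

```text
the job is handed in; nothing more can be done
None
```

I handed the job in at about 30 s: the camera checks showed both bearings, the planet gear and the sun shaft in their own pockets, the oil seal and plain gear were not touched, and the hand-in returned no verdict.

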